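Park the parts basket and hold the cleaner lid open

TASK

A wire parts basket has been left standing on the lid of the small ultrasonic cleaner. Hang it by its handle on the two-prong hook of the drip stand, with the heatsink still in it, and let go of it. Then take the cleaner's lid by its front handle, raise it to 45 degrees and hold it still there: it has no stay and would fall shut, so finish while still holding it. Leave the other things on the desk where they are.

Things in the scene. Friction and masses are not known exactly. Their poses are not given: they have to be found in the camera images.
- basket: Open steel-wire basket, 90 (x) x 120 (y) x 46 mm high, about 0.2 kg, origin at the centre of its underside, z up. A rigid bail rises from the middle of its +y and -y sides to a straight 8 mm bar along y, 118 mm above the underside, clear for 108 mm. It stands on the cleaner's lid, its y roughly along the cleaner's y. Both ways round are alike.
- basket_grip (a point): Middle of the basket's handle bar, where a black sleeve 12 mm thick and 36 mm long (along y) is the place to grip; free space of about 65 mm below it down to the basket's rim.
- sink: Plain finned aluminium heatsink, 40 x 40 x 26 mm, lying loose in the basket; origin at the centre of its underside. The basket's floor is 4 mm above the basket's origin.
- stand: Fixed drip stand: grey base plate 165 x 135 x 8 mm, one steel post (14 mm) at x = +80 mm, 172 mm high, carrying a hook of two parallel 8 mm round prongs at y = +30 and -30 mm (52 mm open between them for the fingers), joined by a crossbar at the post and pointing to the stand's -x. Origin on the desk straight below the hook's seat, z up. Fits the basket's bar, laid across both prongs.
- hook_seat (a point): Centre line of the basket's bar when it hangs (along the stand's y), midway between the prongs, 168 mm above the desk; axes as the stand's. The prongs' upper side is 172 mm high from the crossbar to x = +16 mm, dips to 164 mm at the seat and rises to 188 mm at the tips (x = -26 mm). Bring the bar in from the front, over the tips with the basket below the prongs, then lower.
- cleaner: Fixed ultrasonic cleaner, an open grey tank 150 (x) x 170 (y) x 100 mm high with a control panel on its front (-x), under a flat metal lid whose top is 110 mm above the desk. Origin at the centre of its underside on the desk, z up. Between cleaner and stand, farther back (x beyond about 0.57 m), a fixed board vice stands on the desk: carry things in front of it.
- lid (a joint): Angle of the lid in rad: 0 shut, grows as its front edge rises, about 0.785 at 45 degrees, stop at 1.3. The hinge runs along the cleaner's y at the far (+x) top edge. The lid with its handle weighs 0.3 kg, swings freely and falls shut from any angle.
- lid_hinge (a point): Middle of the lid's hinge line, 75 mm to +x of the cleaner's centre and 100 mm above the desk. Axes are the lid's (they turn with it).
- lid_handle (a point): Centre of the lid's front handle, a black barrel 18 mm in diameter, 28 mm long along the cleaner's y, on a 14 mm wide neck. In the lid's axes at (-190, 0, +6) mm from lid_hinge; when shut 106 mm above the desk and 40 mm in front of the tank's front wall. Pinched on its flat (+y, -y) ends it can turn between the fingers as the lid rises.
- flux_syringe: Bystander: tan syringe, 24 x 134 x 24 mm, lying on the desk near the front; leave it alone.
- marker: Bystander: white marker pen with a black cap, 17 x 132 x 18 mm, lying on the desk at the front left; leave it alone.
- driver: Bystander: screwdriver with a red and black handle, 16 x 160 x 16 mm, lying on the desk at the front right; leave it alone.
Things that resemble listed ones, but are neither listed nor needed, are in the scene too. There is more than one size of the sink; the one meant has the size given above.

How it is judged:
By the outcome, as a careful person would: the job done as asked, in the order asked, and still so for the second after the job is handed in, while the arm keeps its last pose, push and grip.
It also fails if it takes over 64 s, if anything falls off the work surface, if the arm or the gripper's body presses on something with over 40 N, if the wrist force passes 120 N, or if a joint passes its speed limit or range.

ROBOT

A 6-joint arm with a two-finger parallel gripper is mounted at the origin on a cart in front of the work surface, level with it; the furniture and walls round the work are solid. World frame = base frame: x ahead of the robot, y to its left, z up, the work surface at z = 0. Lengths are in mm, angles in rad, forces in N, time in s.
With the tool pointing down it reaches from about 400 to 925 mm from the base axis. Payload 12.5 kg.
Tool frame: the origin (TCP) lies between the finger pads, 19 mm behind the fingertips; this is the grasp point; z points along the fingers, y is the line along which they close (so a half turn about z gives the same grasp; the last joint's range is limited). The gripper opens to 95 mm and grips with 3 to 60 N. Pads are 20 mm wide; open, the fingers measure 119 mm over their backs; the gripper's body (75 mm by 180 mm) begins 59 mm behind the grasp point.
Start: joints at [1.194, 0.491, 1.559, -0, 1.092, -0.106], TCP at [167.171, 602.245, 233.461] pointing down, gripper open.
Joint ranges: [-3.1, 3.1], [-0.84, 2.19], [0.05, 2.79], [-1.13, 4.28], [0.06, 2.93], [-2.69, 2.69]. Speed limits (rad/s): [2.22, 2.22, 2.79, 3.14, 3.14, 3.14].

INTERFACE

Orientations are given as [roll, pitch, yaw] about the fixed x, y, z axes, in that order (R = Rz(yaw) Ry(pitch) Rx(roll)).
In Python, from cell import env gives the robot as it stands. The module is installed in compiled form; this text tells all that it offers.
- The arm moves only by the tool drive_tool, never from a script. Its argument "rows" is a list that holds one entry, the list of rows, each a list of 7 numbers: the shift along the tool's x, y, z scaled (see below), then the turn, a rotation vector about the tool's x, y, z scaled (see below), then the opening, from 0 (shut) to 1 (fully open). In form: [[[tx, ty, tz, ax, ay, az, jaw], ...]]. A call has 1 to 5 rows; each row shifts and turns the commanded pose from where the row before left it, along the tool's axes as they then stand; what a row does not reach is not made up. The controller multiplies each number of a shift by 250 mm and each number of a turn by 180 degrees. A row lasts 1/8 s, in which the tool goes at most 62.5 mm and 10.7 degrees, less where a joint would pass 70% of its speed; a pose out of reach is approached as far as the arm can. A call with a number of a shift or a turn outside -1 to 1 is refused whole. A call with a gripper value outside its range is refused whole. The fingers move at their own pace and stop on an object; the grip force is fixed at half the most. Time passes only in rows, so rows that do not move let the fingers close. It gives the time, the measured TCP pose, the force, the opening and the grip force at its end, in the units of the state.
- env.state(): the state, without advancing time (a new reading comes with each control period).
- env.read_camera(name): name is "side" or "top" or "wrist"; returns a dict with "color" (384x512x3 uint8, blue, green, red), "camera_matrix" (3x3 intrinsics, pixels), "pose" (4x4, takes a point from camera to world coordinates). Camera axes: x right, y up, looking along -z (the intrinsics and any distortion apply to the point x, -y, -z); pixel columns grow to the right and rows downward; lengths in mm; the calibration is good to about 2 mm. A picture is of the moment at which its call begins. There is no depth.
- env.job_done(): hands the job in; it is judged then, once.
Trained networks look in a picture, given as the dict that the camera call returned (one of the last four; its "shot" number tells which), for a name from the list of things; names that differ only in an ending like _2 or _b are one class to them, and where a whole thing is asked for, a point or a joint stands for the part that bears it (a point fixed in the world has none). Each returns a list of dicts, best first, with "score" (0 to 1); they miss things now and then, are a little off and sometimes report something else, mostly with a low value. They report only what shows in the picture. A call takes as long as a camera call. They do not tell look-alikes from the thing itself.
- env.search_frame(name, picture): "at" ([x, y, z] in mm, in the coordinates of the camera as it stood for that picture, good to about 4 mm: the middle of the surface that is visible of it).
- env.place_of(name, picture): "at" ([x, y, z] in mm, in the coordinates of the camera as it stood for that picture, good to about 4 mm: a listed point, or the origin of a listed thing).
The state is a dict: "t": time; "joints": joint angles; "qvel": joint speeds; "tau": joint torques, N m; "eef_pos": TCP position; "tcp_rot": TCP orientation; "ft_force": force on the tool from outside, world axes, zero at the start; "moment": the same for the moment, N m; "opening": opening from 0.0 (shut) to 1.0 (fully open); "grip_force": force on a finger pad.
Only numpy, scipy, OpenCV 4.12 (cv2) and the standard library are available. Lean on these libraries where they do the work, as an engineer would, in place of code of your own. Each camera call takes 0.05 s, during which the arm holds its last target. There are 200 camera calls.

## Working session

There is one attempt and no reset: what is moved stays moved. The work goes in short steps, Python scripts to look and compute and a tool call to move; the robot and the scene stay as the last step left them, time stands still between calls to the robot, and variables do not carry over. Pictures are saved under pics/ and viewed, at most 10 in all, crops included, and the job is handed in when it is done.

Besides the shell and the picture viewer there is one more tool, called after "Request:" as name(argument=value, ...), one argument or row to a line, values as JSON. drive_tool: Moves the arm, as the interface text tells. Its arguments: {"type":"object","properties":{"rows":{"type":"array","items":{"type":"array","items":{"type":"array","items":{"type":"number","minimum":-1,"maximum":1}}}}},"required":["rows"]}

```bash
mkdir -p pics; cat > h.py <<'E'
from cell import env
import numpy as np, cv2
np.set_printoptions(precision=1,suppress=True)
def w(pic,at): return (pic["pose"]@np.r_[at,1])[:3]
def look(cam,names,f="place_of",n=2):
    p=env.read_camera(cam)
    for nm in names:
        for d in getattr(env,f)(nm,p)[:n]: print(cam,nm,round(d["score"],2),w(p,d["at"]))
    return p
def px(p,X):
    c=np.linalg.inv(p["pose"])@np.r_[X,1]; q=p["camera_matrix"]@np.array([c[0],-c[1],-c[2]]); return q[:2]/q[2]
E
python3 - <<'E'
from h import *
N=["basket","basket_grip","sink","stand","hook_seat","cleaner","lid_hinge","lid_handle","flux_syringe"]
ims=[]
for c in ["side","top"]:
    p=look(c,N); cv2.imwrite(f"pics/{c}0.png",p["color"])
print(env.state())
E
```

```text
side basket 0.63 [559.9 343.6 112.9]
side basket_grip 0.6 [561.5 341.  227.9]
side sink 0.74 [440.7  -7.1  -0.9]
side sink 0.51 [543.9 326.3 111.6]
side stand 0.71 [599.6 -79.2  -1.5]
side stand 0.51 [570.5 345.1  -2.1]
side hook_seat 0.56 [597.5 -76.9 167.8]
side cleaner 0.96 [567.4 347.   -1.8]
side lid_hinge 0.93 [640.5 350.6  99.4]
side lid_handle 0.82 [450.1 335.4 105.8]
side lid_handle 0.43 [ 388.  -128.4   -2.1]
side flux_syringe 0.51 [439.2 128.7  -0.6]
top basket 0.83 [560.9 345.5 114.8]
top basket 0.58 [639.  338.  102.8]
top basket_grip 0.76 [557.7 341.3 229.3]
top sink 0.83 [546.3 318.3 116.2]
top sink 0.82 [444.7  -2.3   6. ]
top stand 0.79 [602.  -79.5   3.3]
top hook_seat 0.87 [599.4 -83.1 168.3]
top hook_seat 0.36 [561.9 343.2 110.6]
top cleaner 0.76 [562.7 342.2   0.2]
top lid_hinge 0.78 [638.2 339.2 102.5]
top lid_handle 0.65 [447.9 332.2 108.1]
top lid_handle 0.4 [640.2 343.5  99.8]
top flux_syringe 0.62 [431.5 122.3   0.2]
{'t': 1.0, 'joints': array([ 1.2,  0.5,  1.6, -0. ,  1.1, -0.1]), 'qvel': array([-0., -0.,  0., -0.,  0.,  0.]), 'tau': array([ -0. , -61.2, -25.8,   0.1,   0. ,  -0. ]), 'eef_pos': array([167.1, 602.2, 233.5]), 'tcp_rot': array([3.1, 0. , 2.9]), 'ft_force': array([ 1.3, -0.2, -0.1]), 'moment': array([ 0., -0.,  0.]), 'grip_force': 0.0, 'opening': 0.9998976862543343}
```

View pics/side0.png

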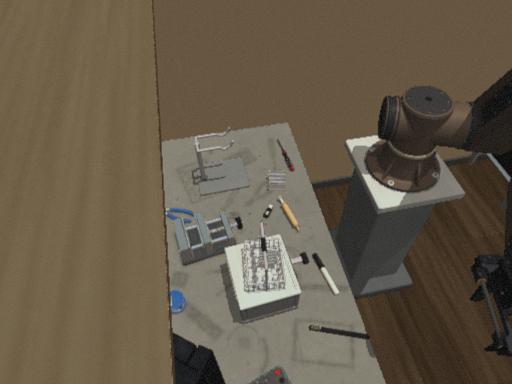

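View pics/top0.png

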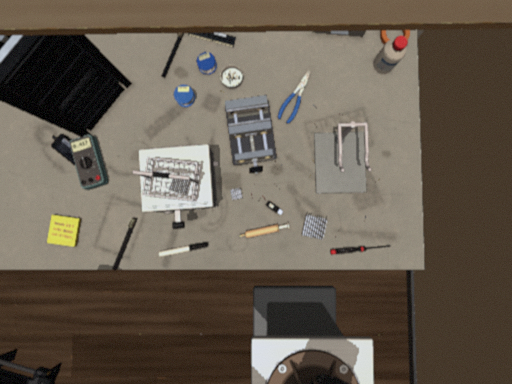

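Both views agree. The basket and bar are at about (560,343), seen at top (173,176). The stand hook is at (599,-80), prongs at top (340..368,125..168). The lid handle is at (449,333), top (178,224). The loose sink at top (315,226) and the tiny one at (237,193) are look-alikes.

I'll raise the tool, turn it and look from close by.

Request:
drive_tool(
  rows=[
    [[0, 0, -0.1, 0, 0, 0.052, 1], [0, 0, -0.1, 0, 0, 0.052, 1], [0, 0, -0.1, 0, 0, 0.052, 1], [0, 0, -0.1, 0, 0, 0.052, 1], [0, 0, 0, 0, 0, 0.052, 1]],
  ],
)

```text
t: 1.62
eef_pos: [167.3, 602.7, 335.6]
tcp_rot: [3.139, -0.002, 2.049]
ft_force: [-0.0, 0.3, -1.1]
opening: 0.998
grip_force: 0.0
```

Request:
drive_tool(
  rows=[
    [[0, 0, 0, 0, 0, 0.052, 1], [0, 0, 0, 0, 0, 0.052, 1], [0, 0, 0, 0, 0, 0.05, 1], [0, 0, 0, 0, 0, 0, 1]],
  ],
)

```text
t: 2.12
eef_pos: [167.2, 602.2, 333.5]
tcp_rot: [3.142, -0.0, 1.571]
ft_force: [-0.2, 0.1, 0.1]
opening: 0.998
grip_force: 0.0
```

Request:
drive_tool(
  rows=[
    [[-0.15, 0.156, 0, 0, 0, 0, 1], [-0.15, 0.156, 0, 0, 0, 0, 1], [-0.15, 0.156, 0, 0, 0, 0, 1], [-0.15, 0.156, 0, 0, 0, 0, 1], [-0.15, 0.156, 0, 0, 0, 0, 1]],
  ],
)

```text
t: 2.75
eef_pos: [363.1, 413.3, 333.7]
tcp_rot: [3.141, -0.0, 1.575]
ft_force: [-0.1, 0.1, 0.1]
opening: 1.002
grip_force: 0.0
```

Request:
drive_tool(
  rows=[
    [[-0.15, 0.156, 0, 0, 0, 0, 1], [-0.15, 0.156, 0, 0, 0, 0, 1], [0, 0, 0, 0, 0, 0, 1]],
  ],
)

```text
t: 3.12
eef_pos: [442.1, 337.3, 333.3]
tcp_rot: [3.141, 0.0, 1.57]
ft_force: [-0.0, 0.3, -0.7]
opening: 1.0
grip_force: 0.0
```

```bash
python3 - <<'E'
from h import *
p=look("wrist",["basket","basket_grip","sink","cleaner","lid_hinge","lid_handle"]); cv2.imwrite("pics/w1.png",p["color"])
print(p["pose"],p["camera_matrix"],env.state()["eef_pos"],env.state()["joints"])
E
```

```text
wrist basket 0.81 [559.6 339.1 109.9]
wrist basket_grip 0.7 [559.2 343.7 227.8]
wrist sink 0.94 [544.  322.8 110.9]
wrist sink 0.84 [445.9  -0.6  -0.7]
wrist cleaner 0.88 [565.4 342.4  -2.7]
wrist lid_hinge 0.75 [643.8 347.8 102. ]
wrist lid_handle 0.69 [451.7 332.3 106.1]
[[  1.    0.   -0.  442. ]
 [ -0.    1.    0.3 421.1]
 [  0.   -0.3   1.  484.3]
 [  0.    0.    0.    1. ]] [[291.1   0.  254.4]
 [  0.  291.1 192.7]
 [  0.    0.    1. ]] [439.3 340.3 333.6] [0.5 0.3 1.6 0.  1.3 0.5]
```

View pics/w1.png

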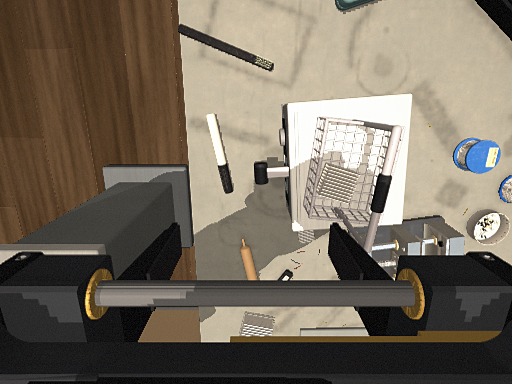

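The wrist view shows the bar running from (397,128) to (371,247) with its sleeve at (381,193). The lid's corners are at (288,102), (411,95), (407,223) and (293,228), the barrel at (261,172). Next I get the yaws from these pixels.

```bash
cat >> h.py <<'E'
def ray(p,u,v,z):
    K=p["camera_matrix"]; d=np.array([(u-K[0,2])/K[0,0],-(v-K[1,2])/K[1,1],-1]); d=p["pose"][:3,:3]@d; o=p["pose"][:3,3]
    return o+d*(z-o[2])/d[2]
E
python3 - <<'E'
from h import *
p=look("wrist",["basket_grip","lid_handle"])
f=lambda l,z:[print(q,ray(p,*q,z)) for q in l]
f([(397,128),(371,247),(381,193)],228); f([(288,102),(411,95),(407,223),(293,228)],110); f([(261,172)],115)
im=cv2.resize(p["color"][85:265,240:430],None,fx=3,fy=3,interpolation=cv2.INTER_CUBIC);cv2.imwrite("pics/w1c.png",im)
t=env.read_camera("top");cv2.imwrite("pics/topc.png",cv2.resize(t["color"][90:210,290:410],None,fx=5,fy=5,interpolation=cv2.INTER_CUBIC))
for z,l in((172,[(337,125),(340,165),(365,125),(370,168)]),(4,[(315,132),(317,192),(366,192)])):
  for q in l: print(q,ray(t,*q,z))
E
```

```text
wrist basket_grip 0.82 [555.7 344.3 228.1]
wrist lid_handle 0.95 [452.1 331.6 104.4]
(397, 128) [562.3 403.9 228. ]
(371, 247) [553.5 289.9 228. ]
(381, 193) [556.1 345.2 228. ]
(288, 102) [480.5 425.7 110. ]
(411, 95) [630.4 434.1 110. ]
(407, 223) [651.8 265.3 110. ]
(293, 228) [493.5 257.5 110. ]
(261, 172) [448.  338.7 115. ]
(337, 125) [677.2 -43.  172. ]
(340, 165) [585.5 -48.4 172. ]
(365, 125) [ 676.8 -106.3  172. ]
(370, 168) [ 578.4 -115.6  172. ]
(315, 132) [700.1 -14.1   4. ]
(317, 192) [536.5 -17.8   4. ]
(366, 192) [ 536.3 -148.7    4. ]
```

View pics/w1c.png

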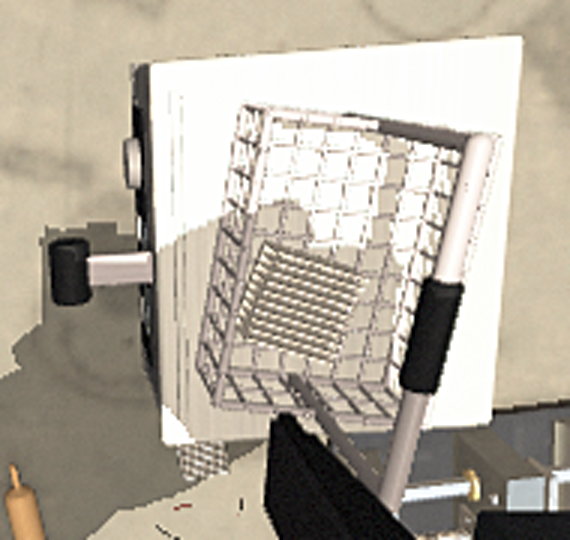

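View pics/topc.png

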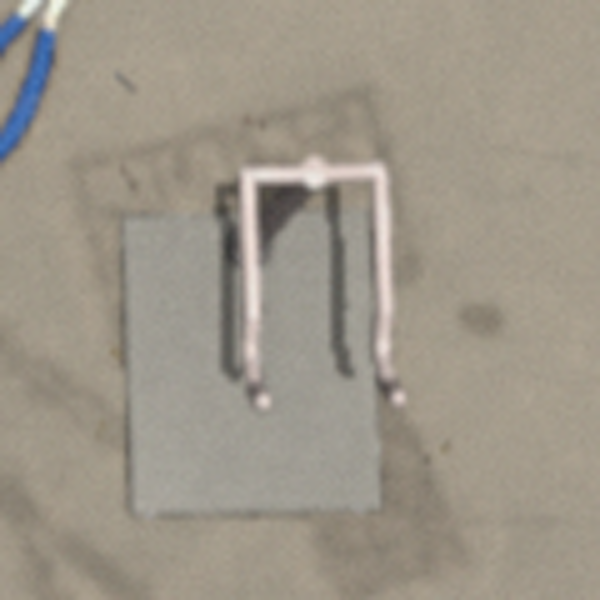

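```bash
python3 - <<'E'
from h import *
p=env.read_camera("wrist");t=env.read_camera("top")
A=lambda c,q,z:ray(c,*q,z)
def yaw(a,b,off): d=b-a; print("yaw",np.degrees(np.arctan2(d[1],d[0]))+off)
W=lambda u,v:(u/3+240,v/3+85)
T=lambda u,v:(u/5+290,v/5+90)
a,b,c=[A(p,W(*q),228) for q in[(395,500),(480,140),(432,338)]];print(a,b,c);yaw(a,b,-90)
L=[A(p,W(*q),110) for q in[(155,65),(522,38),(490,422),(165,440)]];print(L);yaw(L[0],L[1],0);yaw(L[3],L[0],-90);yaw(L[2],L[1],-90);yaw(L[3],L[2],0)
print(A(p,W(70,270),106))
B=[A(t,T(*q),8) for q in[(122,218),(135,513),(380,510),(375,217)]];print(B);yaw(B[1],B[0],0);yaw(B[2],B[1],-90);yaw(B[2],B[3],0)
P=[A(t,T(*q),z) for q,z in[((248,172),168),((262,400),184),((382,170),168),((398,397),184)]];print(P);yaw(P[1],P[0],0);yaw(P[3],P[2],0);yaw(P[3],P[1],-90);yaw(P[2],P[0],-90)
E
```

```text
[555.1 284.2 228. ] [565.8 400.2 228. ] [559.9 340.1 228. ]
yaw -5.296834539548627
[array([485.7, 419.7, 110. ]), array([635. , 430.4, 110. ]), array([647.6, 260.6, 110. ]), array([496.8, 251.4, 110. ])]
yaw 4.082540657287707
yaw 3.7778706549469234
yaw 4.235560137207443
yaw 3.4853482364958577
[451.7 332.1 106. ]
[array([694.8, -12. ,   8. ]), array([534.6, -17.3,   8. ]), array([ 536. , -147.7,    8. ]), array([ 694.6, -148.1,    8. ])]
yaw 1.8914114184115272
yaw 0.5974031850745263
yaw -0.1513513722738215
[array([679.5, -49.7, 168. ]), array([572.6, -51.3, 184. ]), array([ 680.1, -110.5,  168. ]), array([ 573.7, -111.4,  184. ])]
yaw 0.8627503643450034
yaw 0.46694626809238743
yaw 1.09149260922824
yaw 0.5259208781391607
```

Request:
drive_tool(
  rows=[
    [[0, 0.16, 0, 0, 0, 0.014, 1], [0, 0.16, 0, 0, 0, 0.014, 1], [0, 0.16, 0, 0, 0, 0, 1], [0, 0, 0.12, 0, 0, 0, 1], [0, 0, 0, 0, 0, 0, 1]],
  ],
)

```text
t: 4.4
eef_pos: [559.4, 333.8, 301.3]
tcp_rot: [-3.138, 0.002, 1.482]
ft_force: [-0.2, -0.1, 0.6]
opening: 0.999
grip_force: 0.0
```

```bash
python3 - <<'E'
from h import *
p=look("wrist",["basket_grip","sink","basket"]); 
look("top",["basket_grip"])
s=env.state();print(s["eef_pos"],s["tcp_rot"]*57.3)
cv2.imwrite("pics/w2.png",p["color"])
E
```

```text
wrist basket_grip 0.87 [555.8 343.4 230.4]
wrist sink 0.79 [546.8 327.6 114.4]
wrist sink 0.69 [532.2 199.8   0.5]
wrist basket 0.66 [561.9 336.9 110.1]
top basket_grip 0.71 [557.3 343.  229.8]
[559.7 334.5 304.7] [179.9  -0.1  85. ]
```

Request:
drive_tool(
  rows=[
    [[0.029, -0.01, 0.1, 0, 0, 0, 1], [0, 0, 0.1, 0, 0, 0, 1], [0, 0, 0.107, 0, 0, 0, 1], [0, 0, 0, 0, 0, 0, 1], [0, 0, 0, 0, 0, 0, 0]],
  ],
)

```text
t: 5.32
eef_pos: [558.3, 342.0, 228.2]
tcp_rot: [3.14, -0.001, 1.482]
ft_force: [0.7, -0.4, 0.0]
opening: 0.942
grip_force: 0.0
```

Request:
drive_tool(
  rows=[
    [[0, 0, 0, 0, 0, 0, 0], [0, 0, 0, 0, 0, 0, 0], [0, 0, 0, 0, 0, 0, 0], [0, 0, 0, 0, 0, 0, 0], [0, 0, 0, 0, 0, 0, 0]],
  ],
)

```text
t: 5.95
eef_pos: [558.0, 341.7, 226.7]
tcp_rot: [-3.142, -0.0, 1.482]
ft_force: [-0.2, -0.4, -0.4]
opening: 0.428
grip_force: 0.0
```

Request:
drive_tool(
  rows=[
    [[0, 0, 0, 0, 0, 0, 0], [0, 0, 0, 0, 0, 0, 0], [0, 0, 0, 0, 0, 0, 0], [0, 0, 0, 0, 0, 0, 0], [0, 0, 0, 0, 0, 0, 0]],
  ],
)

```text
t: 6.58
eef_pos: [558.0, 341.8, 226.6]
tcp_rot: [3.142, -0.0, 1.482]
ft_force: [1.1, 0.6, -1.0]
opening: 0.117
grip_force: 30.0
```

Request:
drive_tool(
  rows=[
    [[0, 0, 0, 0, 0, 0, 0], [0, 0, -0.02, 0, 0, 0, 0], [0, 0, -0.04, 0, 0, 0, 0], [0, 0, -0.04, 0, 0, 0, 0], [0, 0, 0, 0, 0, 0, 0]],
  ],
)

```text
t: 7.2
eef_pos: [558.2, 341.8, 253.0]
tcp_rot: [3.14, -0.001, 1.482]
ft_force: [-0.4, 0.4, -3.8]
opening: 0.118
grip_force: 30.0
```

Request:
drive_tool(
  rows=[
    [[-0.005, -0.06, -0.02, 0, 0, 0, 0], [-0.009, -0.1, -0.02, 0, 0, 0, 0], [-0.009, -0.1, 0, 0, 0, 0, 0], [-0.008, -0.09, 0, 0, 0, -0.016, 0], [-0.02, 0, 0, 0, 0, -0.016, 0]],
  ],
)

```text
t: 7.82
eef_pos: [467.5, 336.8, 262.1]
tcp_rot: [-3.141, 0.0, 1.586]
ft_force: [1.7, 0.1, -2.3]
opening: 0.12
grip_force: 30.0
```

Request:
drive_tool(
  rows=[
    [[-0.1, 0, 0, 0, 0, 0, 0], [-0.15, 0, 0, 0, 0, 0, 0], [-0.15, 0, 0, 0, 0, 0, 0], [-0.15, 0, 0, 0, 0, 0, 0], [-0.15, 0, 0, 0, 0, 0, 0]],
  ],
)

```text
t: 8.45
eef_pos: [470.9, 160.7, 261.8]
tcp_rot: [-3.141, -0.0, 1.583]
ft_force: [-0.1, 0.4, -2.7]
opening: 0.116
grip_force: 30.0
```

Request:
drive_tool(
  rows=[
    [[-0.15, 0, 0, 0, 0, 0, 0], [-0.15, 0, 0, 0, 0, 0, 0], [-0.15, 0, 0, 0, 0, 0, 0], [-0.15, 0, 0, 0, 0, 0, 0], [-0.15, 0, 0, 0, 0, 0, 0]],
  ],
)

```text
t: 9.07
eef_pos: [473.3, -26.5, 261.9]
tcp_rot: [3.141, -0.0, 1.583]
ft_force: [0.4, -0.6, -3.5]
opening: 0.116
grip_force: 30.0
```

Request:
drive_tool(
  rows=[
    [[-0.12, 0, 0, 0, 0, 0, 0], [-0.06, 0, 0, 0, 0, 0, 0], [0, 0, 0, 0, 0, 0, 0], [0, 0, 0, 0, 0, 0, 0]],
  ],
)

```text
t: 9.57
eef_pos: [474.6, -69.9, 261.7]
tcp_rot: [-3.141, -0.0, 1.583]
ft_force: [-0.1, 1.1, -3.1]
opening: 0.12
grip_force: 30.0
```

```bash
python3 - <<'E'
from h import *
for c in("wrist","top","side"): p=look(c,["basket_grip","hook_seat","sink","stand"]); cv2.imwrite(f"pics/{c}3.png",p["color"])
s=env.state();print(s["eef_pos"],s["tcp_rot"]*57.3,s["ft_force"])
E
```

```text
wrist basket_grip 0.65 [472.7 -69.9 261.9]
wrist hook_seat 0.85 [596.3 -82.9 169. ]
wrist sink 0.86 [467.3 -88.1 149. ]
wrist sink 0.78 [443.8  -2.2   1.3]
wrist stand 0.58 [602.7 -81.9  -2.1]
top basket_grip 0.81 [474.6 -70.6 266.7]
top hook_seat 0.67 [600.1 -82.4 165.3]
top sink 0.64 [533.1 202.5  -2. ]
top sink 0.59 [444.8  -4.    3.6]
top stand 0.76 [597.6 -80.6   1.1]
top stand 0.67 [448.8 335.1 102.7]
side basket_grip 0.64 [474.9 -71.5 262.6]
side hook_seat 0.57 [599.8 -79.8 169.4]
side sink 0.71 [442.9  -6.3  -1.4]
side sink 0.48 [530.1 206.6  -0.3]
side stand 0.88 [598.3 -81.6   2.1]
[474.8 -70.8 261.7] [180.   -0.   90.7] [-0.1  0.4 -3.6]
```

View pics/wrist3.png

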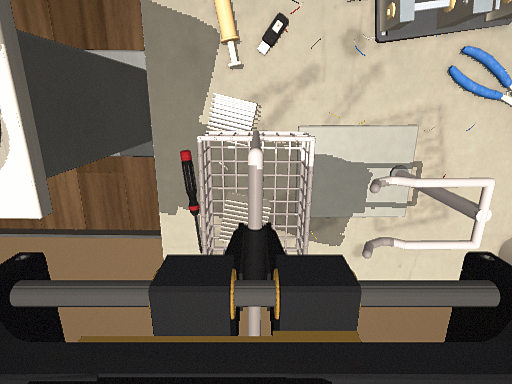

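The basket hangs level in the grip with the sink in it (at (247,210)). The prong tips are ahead at (376,186) and (368,248).

Request:
drive_tool(
  rows=[
    [[-0.02, 0, 0.07, 0, 0, 0, 0], [-0.024, 0, 0.1, 0, 0, 0, 0], [0, 0, 0.049, 0, 0, 0, 0], [0, 0.08, 0, 0, 0, 0, 0], [0, 0.1, 0, 0, 0, 0, 0]],
  ],
)

```text
t: 10.95
eef_pos: [520.5, -81.1, 207.2]
tcp_rot: [3.141, -0.0, 1.582]
ft_force: [-0.3, -1.0, -3.3]
opening: 0.115
grip_force: 30.0
```

Request:
drive_tool(
  rows=[
    [[-0.001, 0.1, 0, 0, 0, 0, 0], [-0.002, 0.1, 0, 0, 0, 0, 0], [-0.002, 0.08, 0, 0, 0, 0, 0], [0, 0.036, 0, 0, 0, 0, 0], [0, 0, 0, 0, 0, 0, 0]],
  ],
)

```text
t: 11.58
eef_pos: [598.9, -81.4, 206.7]
tcp_rot: [-3.141, -0.0, 1.583]
ft_force: [-0.6, 0.2, -4.4]
opening: 0.115
grip_force: 30.0
```

```bash
python3 - <<'E'
from h import *
for c in("side","wrist"): p=look(c,["basket_grip","hook_seat"]); cv2.imwrite(f"pics/{c}4.png",p["color"])
s=env.state();print(s["eef_pos"],s["tcp_rot"]*57.3,s["ft_force"])
E
```

```text
side basket_grip 0.77 [597.8 -84.1 212. ]
side hook_seat 0.6 [598.7 -77.8 166.3]
wrist basket_grip 0.87 [598.7 -79.3 210.5]
[598.6 -81.6 207.1] [180.   -0.   90.7] [ 0.1  0.1 -4.6]
```

View pics/wrist4.png

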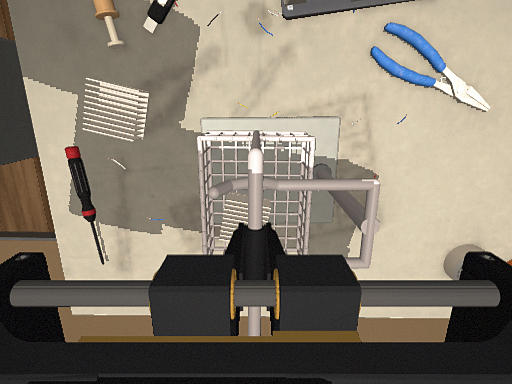

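The bar (col 255) is past the prong tip (215,190) and over the seat. Next I lower it.

Request:
drive_tool(
  rows=[
    [[0, 0, 0.05, 0, 0, 0, 0], [0, 0, 0.05, 0, 0, 0, 0], [0, 0, 0.03, 0, 0, 0, 0], [0, 0, 0, 0, 0, 0, 0]],
  ],
)

```text
t: 12.38
eef_pos: [598.7, -81.5, 173.5]
tcp_rot: [-3.14, -0.0, 1.583]
ft_force: [1.0, -0.8, -2.8]
opening: 0.118
grip_force: 30.0
```

Request:
drive_tool(
  rows=[
    [[0, 0, 0.014, 0, 0, 0, 0], [0, 0, 0.01, 0, 0, 0, 0], [0, 0, 0, 0, 0, 0, 0]],
  ],
)

```text
t: 12.75
eef_pos: [598.9, -81.5, 168.3]
tcp_rot: [-3.142, -0.0, 1.583]
ft_force: [-0.0, 0.5, -2.4]
opening: 0.118
grip_force: 30.0
```

Request:
drive_tool(
  rows=[
    [[0, 0, 0.008, 0, 0, 0, 0], [0, 0, 0, 0, 0, 0, 0]],
  ],
)

```text
t: 13.0
eef_pos: [599.0, -81.6, 166.5]
tcp_rot: [3.141, 0.0, 1.583]
ft_force: [1.6, 0.4, -4.0]
opening: 0.115
grip_force: 30.0
```

Request:
drive_tool(
  rows=[
    [[0, 0, 0.006, 0, 0, 0, 0], [0, 0, 0, 0, 0, 0, 0]],
  ],
)

```text
t: 13.25
eef_pos: [599.1, -81.6, 166.0]
tcp_rot: [3.14, 0.0, 1.583]
ft_force: [-3.5, 0.5, 6.3]
opening: 0.119
grip_force: 30.0
```

Request:
drive_tool(
  rows=[
    [[0, 0, 0, 0, 0, 0, 0.5], [0, 0, 0, 0, 0, 0, 0.5], [0, 0, 0, 0, 0, 0, 0.5], [0, 0, 0, 0, 0, 0, 0.5], [0, 0, 0, 0, 0, 0, 0.5]],
  ],
)

```text
t: 13.88
eef_pos: [598.9, -81.5, 164.9]
tcp_rot: [-3.142, -0.0, 1.583]
ft_force: [-0.8, 0.9, -0.8]
opening: 0.493
grip_force: 0.0
```

```bash
python3 - <<'E'
from h import *
for c in("side","wrist","top"): p=look(c,["basket_grip","basket","sink"],n=3)
s=env.state();print(s["eef_pos"],s["tcp_rot"]*57.3,s["ft_force"],s["opening"])
E
```

```text
side basket_grip 0.8 [601.  -81.5 166.7]
side basket_grip 0.32 [567.5 345.   -2.3]
side basket 0.63 [601.5 -83.4  51. ]
side sink 0.77 [442.3  -4.5   0.8]
side sink 0.55 [593.  -99.4  52.9]
side sink 0.49 [ 390.  -127.7   -4. ]
wrist basket_grip 0.69 [597.7 -78.4 165.9]
wrist basket 0.62 [602.3 -85.9  46. ]
wrist sink 0.97 [442.2  -3.5   0.5]
wrist sink 0.62 [ 589.5 -101.9   51. ]
wrist sink 0.47 [ 383.8 -130.1    0.1]
top basket 0.84 [604.3 -78.3  52.6]
top basket 0.37 [449.4 333.8 103.3]
top sink 0.63 [536.8 198.3   0.2]
top sink 0.59 [448.5  -2.   -0.7]
[598.9 -81.5 164.9] [180.   -0.   90.7] [-0.3  1.2 -0.4] 0.49934357034695126
```

Request:
drive_tool(
  rows=[
    [[0, 0, -0.06, 0, 0, 0, 0.5], [0, 0, -0.1, 0, 0, 0, 0.5], [0, 0, -0.12, 0, 0, 0, 0.5], [0, 0, -0.12, 0, 0, -0.05, 0.6], [0, 0, -0.1, 0, 0, -0.052, 0.6]],
  ],
)

```text
t: 15.1
eef_pos: [598.9, -81.6, 292.4]
tcp_rot: [3.14, 0.001, 1.908]
ft_force: [0.4, -0.1, -0.1]
opening: 0.594
grip_force: 0.0
```

Request:
drive_tool(
  rows=[
    [[0, 0, 0, 0, 0, -0.052, 0.6], [0, 0, 0, 0, 0, -0.052, 0.6], [0, 0, 0, 0, 0, -0.052, 0.6], [0, 0, 0, 0, 0, -0.052, 0.6], [0, 0, 0, 0, 0, -0.052, 0.6]],
  ],
)

```text
t: 15.72
eef_pos: [598.9, -81.5, 291.1]
tcp_rot: [3.141, 0.001, 2.725]
ft_force: [0.1, 0.3, 0.9]
opening: 0.599
grip_force: 0.0
```

Request:
drive_tool(
  rows=[
    [[0, 0, 0, 0, 0, -0.052, 0.7], [0, 0, 0, 0, 0, -0.052, 0.7], [0, 0, 0, 0, 0, -0.052, 0.7], [0, 0, 0, 0, 0, 0, 0.7]],
  ],
)

```text
t: 16.23
eef_pos: [598.9, -81.5, 290.9]
tcp_rot: [-3.141, 0.001, -3.074]
ft_force: [0.3, 0.0, 0.2]
opening: 0.703
grip_force: 0.0
```

Request:
drive_tool(
  rows=[
    [[0.053, 0.188, 0, 0, 0, 0, 0.7], [0.053, 0.188, 0, 0, 0, 0, 0.7], [0.053, 0.188, 0, 0, 0, 0, 0.7], [0.053, 0.188, 0, 0, 0, 0, 0.7], [0.053, 0.188, 0, 0, 0, 0, 0.7]],
  ],
)

```text
t: 16.85
eef_pos: [516.1, 149.7, 290.7]
tcp_rot: [3.141, 0.001, -3.078]
ft_force: [0.6, 0.6, 0.1]
opening: 0.704
grip_force: 0.0
```

Request:
drive_tool(
  rows=[
    [[0.053, 0.188, 0, 0, 0, 0, 0.7], [0.053, 0.188, 0, 0, 0, 0, 0.7], [0.053, 0.188, 0, 0, 0, 0, 0.7], [0.053, 0.188, 0, 0, 0, 0, 0.7], [0, 0, 0, 0, 0, 0, 0.7]],
  ],
)

```text
t: 17.48
eef_pos: [449.8, 334.7, 290.4]
tcp_rot: [3.141, 0.0, -3.073]
ft_force: [0.4, -0.2, 0.9]
opening: 0.698
grip_force: 0.0
```

```bash
python3 - <<'E'
from h import *
for c in("wrist","top","side"): p=look(c,["lid_handle","lid_hinge","basket_grip"]); cv2.imwrite(f"pics/{c}5.png",p["color"])
s=env.state();print(s["eef_pos"],s["tcp_rot"]*57.3,s["joints"])
p=cv2.imread("pics/wrist5.png");q=cv2.imread("pics/side5.png")
cv2.imwrite("pics/c5.png",np.hstack([cv2.resize(p,(400,300)),cv2.resize(q[100:340,155:315],(400,600))[:300]]) if 0 else np.vstack([p[:, :],cv2.resize(q[110:230,155:325],(512,216))]))
E
```

```text
wrist lid_handle 0.95 [449.1 332.5 103.9]
wrist lid_hinge 0.58 [643.4 347.5 102. ]
top lid_hinge 0.96 [637.3 341.5 103.7]
top basket_grip 0.78 [599.7 -78.5 170.2]
side lid_handle 0.87 [449.1 337.4 105.4]
side lid_hinge 0.93 [640.5 348.4  98.7]
side basket_grip 0.98 [599.2 -81.4 168.5]
[451.2 332.  290. ] [ 180.     0.  -176.1] [ 0.5  0.3  1.6  0.   1.2 -1.1]
```

View pics/c5.png

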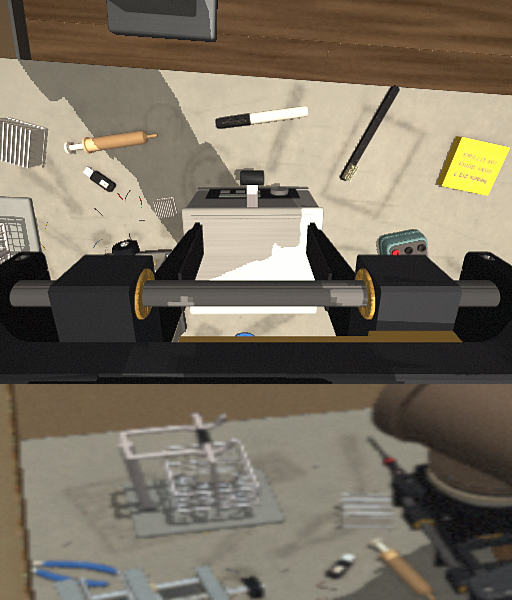

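The basket hangs on both prongs, with the sink visible in it. The gripper is centred over the lid handle at (252,176), so I go down and pinch it.

Request:
drive_tool(
  rows=[
    [[0, 0.002, 0.15, 0, 0, 0, 0.7], [0, 0.002, 0.18, 0, 0, 0, 0.7], [0, 0, 0.18, 0, 0, 0, 0.7], [0, 0, 0.14, 0, 0, 0, 0.7], [0, 0, 0.086, 0, 0, 0, 0.7]],
  ],
)

```text
t: 18.7
eef_pos: [450.6, 333.0, 104.2]
tcp_rot: [-3.141, -0.002, -3.073]
ft_force: [0.1, -0.8, -0.1]
opening: 0.7
grip_force: 0.0
```

Request:
drive_tool(
  rows=[
    [[0, 0, 0, 0, 0, 0, 0.7], [0, 0, 0, 0, 0, 0, 0], [0, 0, 0, 0, 0, 0, 0], [0, 0, 0, 0, 0, 0, 0], [0, 0, 0, 0, 0, 0, 0]],
  ],
)

```text
t: 19.32
eef_pos: [451.1, 333.4, 106.4]
tcp_rot: [3.141, 0.001, -3.073]
ft_force: [0.6, -0.3, 0.5]
opening: 0.334
grip_force: 0.0
```

Request:
drive_tool(
  rows=[
    [[0, 0, 0, 0, 0, 0, 0], [0, 0, 0, 0, 0, 0, 0], [0, 0, 0, 0, 0, 0, 0]],
  ],
)

```text
t: 19.7
eef_pos: [451.0, 332.0, 106.2]
tcp_rot: [-3.14, -0.0, -3.072]
ft_force: [1.1, -11.3, 4.5]
opening: 0.288
grip_force: 30.0
```

```bash
python3 - <<'E'
from h import *
s=env.state();print(s["eef_pos"],s["tcp_rot"]*57.3,s["opening"]*95,s["grip_force"],s["ft_force"])
for c in("wrist",): p=look(c,["lid_handle","lid_hinge"]); cv2.imwrite(f"pics/{c}6.png",p["color"])
# arc waypoints rel. to start, lid frame, tool yaw = lid yaw+180: tx=-d_along, tz=-dz ; units/250
prev=None
for a in np.radians(np.arange(0,46,5)):
    P=np.array([-190*np.cos(a)+6*np.sin(a),190*np.sin(a)+6*np.cos(a)])
    if prev is not None: print(round(np.degrees(a)),"tx %.3f tz %.3f"%tuple(-(P-prev)/250))
    prev=P
E
```

```text
[451.  332.  106.2] [-179.9   -0.  -176. ] 27.37964177101444 30.001002252101898 [  1.1 -11.3   4.5]
wrist lid_handle 0.88 [453.5 334.  102.3]
5 tx -0.005 tz -0.066
10 tx -0.011 tz -0.065
15 tx -0.016 tz -0.064
20 tx -0.022 tz -0.063
25 tx -0.027 tz -0.060
30 tx -0.032 tz -0.058
35 tx -0.037 tz -0.055
40 tx -0.042 tz -0.051
45 tx -0.046 tz -0.047
```

Request:
drive_tool(
  rows=[
    [[0, -0.004, 0, 0, 0, 0, 0], [-0.005, 0, -0.066, 0, 0, 0, 0], [-0.011, 0, -0.065, 0, 0, 0, 0], [-0.016, 0, -0.064, 0, 0, 0, 0], [0, 0, 0, 0, 0, 0, 0]],
  ],
)

```text
t: 20.48
eef_pos: [459.2, 332.5, 155.3]
tcp_rot: [-3.141, 0.001, -3.073]
ft_force: [1.3, -3.8, -2.4]
opening: 0.289
grip_force: 30.0
```

Request:
drive_tool(
  rows=[
    [[-0.022, 0, -0.063, 0, 0, 0, 0], [-0.027, 0, -0.06, 0, 0, 0, 0], [-0.032, 0, -0.058, 0, 0, 0, 0], [0, 0, 0, 0, 0, 0, 0]],
  ],
)

```text
t: 20.98
eef_pos: [479.5, 334.0, 200.1]
tcp_rot: [-3.141, 0.0, -3.073]
ft_force: [0.4, -3.2, -2.2]
opening: 0.286
grip_force: 30.0
```

Request:
drive_tool(
  rows=[
    [[-0.037, 0, -0.055, 0, 0, 0, 0], [-0.042, 0, -0.051, 0, 0, 0, 0], [-0.046, 0, -0.047, 0, 0, 0, 0], [0, 0, 0, 0, 0, 0, 0], [0, 0, 0, 0, 0, 0, 0]],
  ],
)

```text
t: 21.6
eef_pos: [509.9, 336.2, 237.3]
tcp_rot: [-3.141, -0.001, -3.073]
ft_force: [1.7, -4.3, -2.2]
opening: 0.294
grip_force: 30.0
```

```bash
python3 - <<'E'
from h import *
s=env.state();print(s["t"],s["eef_pos"],s["tcp_rot"]*57.3,s["opening"]*95,s["grip_force"],s["ft_force"],s["qvel"])
p=look("side",["lid_handle","lid_hinge","basket_grip","basket","sink"],n=3); q=look("wrist",["lid_handle","lid_hinge"])
r=look("top",["lid_handle","lid_hinge","basket_grip","sink"])
cv2.imwrite("pics/side7.png",np.hstack([cv2.resize(p["color"][120:330,155:315],None,fx=2.4,fy=2.4),cv2.resize(r["color"][100:300,100:400],(400,504))]))
E
```

```text
21.6 [509.9 336.2 237.3] [-180.    -0.  -176.1] 27.931403666890297 29.999568164348602 [ 1.7 -4.3 -2.2] [ 0. -0. -0. -0. -0. -0.]
side lid_handle 0.58 [506.6 339.2 235.6]
side lid_hinge 0.67 [640.3 348.5  98. ]
side lid_hinge 0.63 [569.8 346.5  -2.9]
side basket_grip 0.61 [601.9 -83.1 169.5]
side basket 0.82 [600.1 -80.5  51.1]
side sink 0.65 [594.2 -96.7  48.7]
side sink 0.17 [640.  348.5 100.1]
wrist lid_handle 0.97 [508.3 338.  235.2]
top lid_hinge 0.67 [641.4 340.3 100.9]
top lid_hinge 0.29 [387.5 339.5   3.7]
top basket_grip 0.74 [595.7 -79.3 170.5]
top basket_grip 0.47 [ 595.1 -103.9   55.4]
top sink 0.87 [445.8  -2.8   3.7]
top sink 0.77 [ 593.4 -102.    54.4]
```

View pics/side7.png

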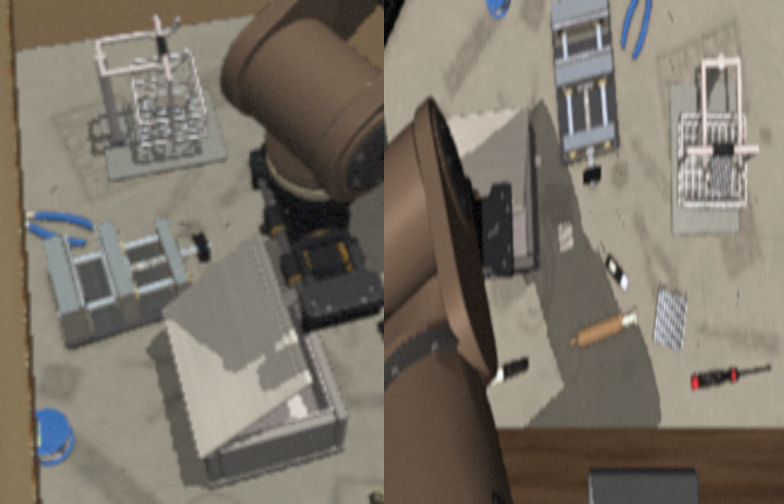

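The lid is held still at about 44.5–45°. The basket hangs on both prongs, at (163,45) and (720,150) in the combined picture, with the sink inside.

```bash
python3 -c "
from cell import env
print(env.job_done())"
```

```text
the job is handed in; nothing more can be done
None
```

I hung the basket on the two-prong hook with the heatsink still in it and let go. The arm is now holding the cleaner's lid still at about 45° (44.4–45° by measurement), and the job is handed in at about 22 s.

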